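Feed a sanding block through the flap of a return chute

TASK

Using the fingers only to push, slide the cork sanding block along the raised feed table so that it pushes the hanging flap open, and on until it runs down the roller track behind the flap by itself and lies against the end stop. Draw the hand back so that the flap swings shut behind the block; never lift, carry or tip up the block, and leave the other things where they are.

Things in the scene. Friction and masses are not known exactly. Their poses are not given: they have to be found in the camera images.
- chute: Tool return chute, fixed, bare metal with dark steel posts, 0.4 m long. Origin on the bench under the flap's hinge line, midway across; x is the feed direction (away from the robot, through the flap), y left, z up. Flat rimless feed table at z = 70 mm, 176 mm wide, x = -210 to -75 mm. Two guide plates 26 mm tall narrow the lane from 134 mm wide at x = -79 mm to 85 mm at x = -18 mm.
- gate (a point): Middle of the feed table's surface under the flap (chute x = 0, z = 70 mm). Here stand two posts 94 mm apart inside, with a crossbar 12 mm thick in x, its underside 53 mm and its top 61 mm above the table. The flat table goes on to chute x = 12 mm.
- track_top (a point): Head of the roller track, middle of the first roller's crest (chute x = 20 mm, z = 70 mm). From here nine free-turning rollers fall 15 degrees to an end stop at about chute x = 162 mm, between side rails 88 mm apart. Once the block's middle is past chute x = 20 mm it tips onto the rollers and runs down by itself; its middle then rests near chute x = 110 mm, z = 46 mm.
- sanding_block: Brown cork sanding block wrapped in paper, 62 mm wide, 110 mm long, 30 mm tall, 0.15 to 0.27 kg, lying flat on the feed table, long way roughly along the feed. Origin at the centre of its underside, z up; its own y axis is its long axis. Grippy: pushed askew or off line it can wedge between the guides, so bring it in line first.
- flap (a joint): Swing of the steel flap (80 mm wide, 47 mm tall, 40 g) that hangs freely from the gate, hinge line 50 mm above the feed table, lower edge about 3 mm above it: 0 = hanging shut, grows as its lower edge swings away along the chute's x, to 1.5 rad. No spring, no latch: it falls shut by its weight. Riding on top of the block it reads about 1.1.
- flap_edge (a point): Middle of the flap's lower edge.
- nut_can: Bystander: open printed can of nuts, 69 mm across, 86 mm tall, standing on the bench left of the gate. Origin under its centre.
- tape_chrome_b: Bystander: small chrome tape measure, 54x74x34 mm, on the bench left of the feed table. Origin under its centre.
- tape_black_b: Bystander: black and yellow tape measure, 84x110x49 mm, on the left of the bench. Origin under its centre.
- duct_tape_roll: Bystander: roll of silver tape lying flat, 105 mm across, 48 mm tall. Origin under its centre.
- blue_lid_jar: Bystander: clear jar with a blue lid, 74 mm across, 97 mm tall. Origin under its centre.

How it is judged (in metres and radians):
On the way:
1. the block, in the gate, has pushed the flap well open (value of joint flap above 0.6 rad and x of sanding_block in the frame of chute between -0.06 and 0.05 m and y of sanding_block in the frame of chute between -0.03 and 0.03 m), for 0.05 s.
At the end, for the whole second after the job is handed in: The block lies flat on the roller track (within 0.4 rad of level) with its middle 90 to 140 mm past the hinge line and within 30 mm of the chute's centre line, at rest (under 0.02 m/s), and the flap hangs shut behind it (under 0.1 rad) (x of sanding_block in the frame of chute between 0.09 and 0.14 m and y of sanding_block in the frame of chute between -0.03 and 0.03 m and z of sanding_block in the frame of chute between 0.025 and 0.065 m and angle between sanding_block's own z axis and vertical below 0.4 rad and linear speed of sanding_block below 0.02 m/s and value of joint flap between -0.1 and 0.1 rad); the robot touches nothing.
It fails at once if the block is lifted (its middle more than 15 mm above the feed table's level) (z of sanding_block in the frame of chute above 0.085 m).
It fails at once if the block is tipped up by more than 0.6 rad (angle between sanding_block's own z axis and vertical above 0.6 rad).
It fails at once if a bystander (can, tape measure, tape roll or jar) is moved by more than 30 mm (distance of any of nut_can, tape_chrome_b, tape_black_b, duct_tape_roll, blue_lid_jar from where it was at the start of the episode above 0.03 m).
It also fails if it takes over 43 s, if anything falls off the work surface, if the arm or the gripper's body presses on something with over 40 N, if the wrist force passes 120 N, or if a joint passes its speed limit or range.

ROBOT

A 6-joint arm with a two-finger parallel gripper is mounted at the origin on a cart in front of the work surface, level with it; the furniture and walls round the work are solid. World frame = base frame: x ahead of the robot, y to its left, z up, the work surface at z = 0. Lengths are in m, angles in degrees, forces in N, time in s.
With the tool pointing down it reaches from about 0.25 to 0.725 m from the base axis. Payload 9.7 kg.
Tool frame: the origin (TCP) lies midway between the tips of the shut fingers; the grasp point (between the pads) lies 19 mm behind it (bot.hold_point_z is the distance from the TCP to the grasp point, in m); z points along the fingers, y is the line along which they close (so a half turn about z gives the same grasp; the last joint's range is limited). The gripper opens to 85 mm and grips with 20 to 120 N. Pads are 22 mm wide; open, the fingers measure 114 mm over their backs; the gripper's body (76 mm by 85 mm) begins 54 mm behind the grasp point. The pads swing forward as they close: fully open they stand 13 mm farther back than shut.
Start: joints at [-73.682, 4.979, 10.078, 95.1, 0, 90], TCP at [0.155, -0.528, 0.231] pointing down, gripper open.
Joint ranges: [-179.16, 179.16], [-48.56, 103.87], [-65.8, 70.77], [-126.05, 130.52], [-82.76, 87.17], [-180, 180]. Speed limits (degrees/s): [127.2, 127.2, 147.25, 180, 180, 180].

INTERFACE

Orientations are given as [roll, pitch, yaw] about the fixed x, y, z axes, in that order (R = Rz(yaw) Ry(pitch) Rx(roll)).
In Python, from workcell import bot gives the robot as it stands.
- The arm moves only by the tool play_rows, never from a script. Its argument "steps" is a list that holds one entry, the list of rows, each a list of 4 numbers: the shift along the tool's x, y, z in m, then the turn about the tool's z in rad. In form: [[[tx, ty, tz, yaw], ...]]. A call has exactly 5 rows; each row shifts and turns the commanded pose from where the row before left it, along the tool's axes as they then stand; what a row does not reach is not made up. A row lasts 1/12 s, in which the tool goes at most 41.7 mm and 7.16 degrees, less where a joint would pass 70% of its speed; a pose out of reach is approached as far as the arm can. A call is refused whole if a number of a shift passes 0.0417 or a number of a turn 0.125, either way. A call with a gripper value outside its range is refused whole. "gripper" is the finger opening in m, from 0 to 0.0854, set as the call begins (left out, the last holds). The fingers move at their own pace and stop on an object; "squeeze" is the grip in N (left out, the last holds). Time passes only in rows, so rows that do not move let the fingers close, or fill a call up. It gives the time, the measured TCP pose, the force, the opening and the grip force at its end, in the units of the state.
- bot.get_obs(): the state, without advancing time (a new reading comes with each control period).
- bot.camera(name): name is "scene" or "top" or "wrist"; returns a dict with "img" (480x640x3 uint8, blue, green, red), "vfov" (degrees; the focal length in pixels is half the picture's height over the tangent of half this angle, whatever the lens; pixels are square), "cx", "cy" (the principal point, pixels), "xyz" and "attitude" of the camera in the world. Camera axes: x right, y down, z forward; pixel columns grow to the right and rows downward; lengths in m; the calibration is good to about 2 mm. A picture is of the moment at which its call begins. There is no depth.
- bot.job_done(): hands the job in; it is judged then, once.
The state is a dict: "time": time; "q": joint angles; "qd": joint speeds; "joint_efforts": joint torques, N m; "ee_pos": TCP position; "tcp_rot": TCP orientation; "wrist_force": force on the tool from outside, world axes, zero at the start; "torque": the same for the moment, N m; "opening": finger opening in m; "grasp_force": force on a finger pad.
Only numpy, scipy, OpenCV 4.12 (cv2) and the standard library are available. Lean on these libraries where they do the work, as an engineer would, in place of code of your own. Each camera call takes 0.05 s, during which the arm holds its last target. There are 200 camera calls.

## Working session

There is one attempt and no reset: what is moved stays moved. The work goes in short steps, Python scripts to look and compute and a tool call to move; the robot and the scene stay as the last step left them, time stands still between calls to the robot, and variables do not carry over. Pictures are saved under pics/ and viewed, at most 13 in all, crops included, and the job is handed in when it is done.

Besides the shell and the picture viewer there is one more tool, called after "Call:" by a JSON object that holds its "api" and its "payload", one argument or row to a line. play_rows: Moves the arm, as the interface text tells. Its arguments: {"type":"object","properties":{"steps":{"type":"array","items":{"type":"array","items":{"type":"array","items":{"type":"number"}}}},"gripper":{"type":"number"},"squeeze":{"type":"number"}},"required":["steps"]}

```bash
mkdir -p pics
cat > h.py <<'E'
import numpy as np, cv2
from scipy.spatial.transform import Rotation as R
from workcell import bot
def snap(n,f):
    c=bot.camera(n); cv2.imwrite('pics/'+f,c['img']); return c
def cal(c):
    f=240/np.tan(np.radians(c['vfov'])/2)
    return f,np.array(c['xyz']),R.from_euler('xyz',c['attitude'],degrees=True).as_matrix()
def ray(c,u,v,z):
    f,p,M=cal(c); d=M@np.array([(u-c['cx'])/f,(v-c['cy'])/f,1]); return p+d*(z-p[2])/d[2]
def proj(c,X):
    f,p,M=cal(c); d=M.T@(np.array(X)-p); return c['cx']+f*d[0]/d[2],c['cy']+f*d[1]/d[2]
E
python3 - <<'E'
from h import *
import pickle
for n in('top','scene'):
    c=snap(n,n+'0.png'); pickle.dump(c,open(n+'.pkl','wb')); print(n,{k:v for k,v in c.items() if k!='img'})
print(bot.get_obs())
E
```

```text
top {'vfov': 46.56392979446566, 'cx': 318.37606353010943, 'cy': 234.1425181525674, 'xyz': array([0.46430928, 0.1110859 , 1.23422056]), 'attitude': array([-175.96855688,    0.57870307,  -90.37340368])}
scene {'vfov': 54.072338365565805, 'cx': 321.9573888681234, 'cy': 240.32570923785335, 'xyz': array([ 1.105693  , -0.18331484,  0.84935945]), 'attitude': array([-141.35792207,   -0.53703566,   61.93023561])}
{'time': 0.1, 'q': array([-7.36819968e+01,  5.00774920e+00,  1.00390262e+01,  9.50986840e+01,
       -5.22039045e-04,  9.00008915e+01]), 'qd': array([-0.09147444, -0.04061738,  0.174376  ,  0.00278091,  0.03906382,
       -0.01496661]), 'joint_efforts': array([-1.53826248e-03, -5.21562839e+01,  4.65653658e+01,  1.59666192e-02,
       -3.44467401e-05, -1.18927699e-05]), 'ee_pos': array([ 0.15447408, -0.5276539 ,  0.23065616]), 'tcp_rot': array([-1.79932593e+02,  5.23087530e-04,  1.63171123e+01]), 'wrist_force': array([-0.92743405, -0.64285421, -1.03486108]), 'torque': array([ 0.04727629, -0.03844603, -0.02905572]), 'grasp_force': 0.0, 'opening': 0.08541749721256185}
```

View pics/top0.png

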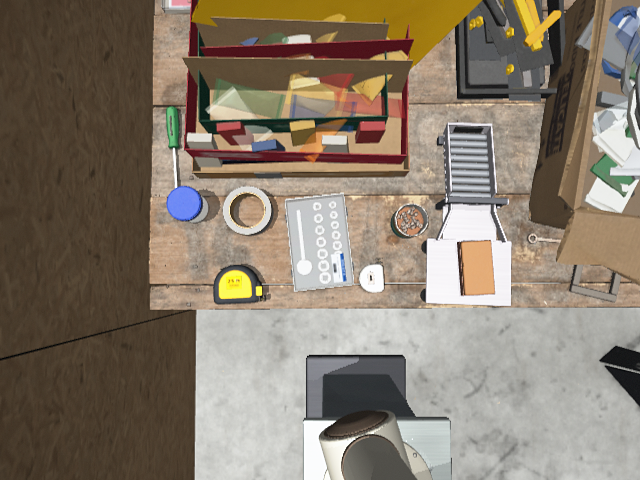

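View pics/scene0.png

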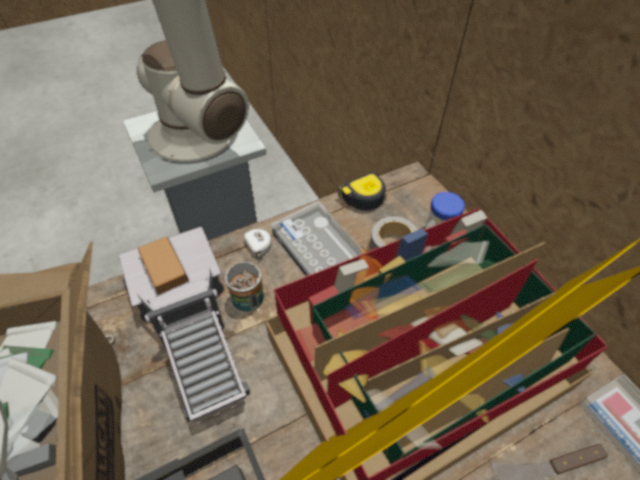

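The top view shows the chute (columns 425–510, rows 122–305), with the block at about (478,268), slightly off line and turned. I'll zoom in for accuracy.

Run:
```python
from h import *
i=cv2.imread('pics/top0.png')[115:315,410:530]
cv2.imwrite('pics/crop.png',cv2.resize(i,None,fx=3,fy=3,interpolation=cv2.INTER_CUBIC)[:600])
c=__import__('pickle').load(open('top.pkl','rb'))
for u,v in[(428,240),(511,240),(511,305),(427,304)]: print(ray(c,u,v,.07).round(4))
```

```text
[ 0.5325 -0.1064  0.07  ]
[ 0.5313 -0.279   0.07  ]
[ 0.3967 -0.2749  0.07  ]
[ 0.3998 -0.1016  0.07  ]
```

View pics/crop.png

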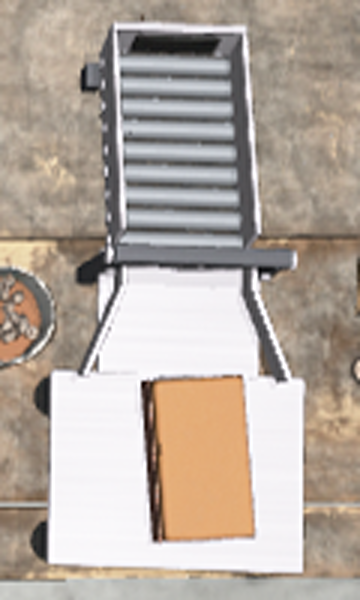

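```bash
cat > fit.py <<'E'
from h import *
import pickle
from scipy.optimize import least_squares
def w(c,u,v,z): return ray(c,410+(u-1)/3,115+(v-1)/3,z)
if __name__=='__main__':
    c=pickle.load(open('top.pkl','rb'))
    P=np.array([w(c,u,v,.07)[:2] for u,v in[(51,371),(303,379),(303,572),(49,566)]])
    L=np.array([[-.075,.088],[-.075,-.088],[-.21,-.088],[-.21,.088]])
    def T(p,L):
        a=p[2]; return p[:2]+L@np.array([[np.cos(a),np.sin(a)],[-np.sin(a),np.cos(a)]])
    r=least_squares(lambda p:(T(p,L)-P).ravel(),[.6,-.2,0]); p=r.x
    print('chute',p[:2],np.degrees(p[2]),'res',r.fun.round(4))
    cols=[('stop', .17,-.0,.05)]
    # check: crossbar top corners
    for y in(.047,-.047):
        for x in(-.006,.006):
            q=T(p,np.array([x,y])); u,v=proj(c,[*q,.131]); print('bar crop',(u-410)*3+1,(v-115)*3+1)
    B=np.array([w(c,u,v,.1)[:2] for u,v in[(155,381),(242,377),(255,538),(165,541)]])
    print('sides',np.linalg.norm(B-np.roll(B,-1,0),axis=1))
    a=p[2]; Rm=np.array([[np.cos(a),np.sin(a)],[-np.sin(a),np.cos(a)]])
    Bc=(Rm@(B-p[:2]).T).T; print('block in chute',Bc.round(4),Bc.mean(0))
    d=(Bc[0]+Bc[1]-Bc[2]-Bc[3]); print('yaw in chute',np.degrees(np.arctan2(d[1],d[0])), 'world centre',B.mean(0))
    # orange mask check
    hsv=cv2.cvtColor(c['img'],cv2.COLOR_BGR2HSV)[230:305,440:505]
    m=cv2.inRange(hsv,(5,110,120),(20,255,255)); k=max(cv2.findContours(m,0,2)[0],key=cv2.contourArea)
    b=cv2.boxPoints(cv2.minAreaRect(k))+[440,230]; Bw=np.array([ray(c,*x,.1)[:2] for x in b]); Bc=(Rm@(Bw-p[:2]).T).T
    print('mask',Bc.round(4),Bc.mean(0))
E
python3 fit.py
```

```text
chute [ 0.6080598  -0.19360616] -1.8834946860625528 res [-0.      0.0005  0.001  -0.0008 -0.0008 -0.0005 -0.0002  0.0008]
bar crop 130.54395377451272 262.88777524208456
bar crop 130.7147498132412 244.89868207958753
bar crop 273.02769439553117 266.42642107948524
bar crop 273.09057078113386 248.41643651657822
sides [0.05885241 0.10861888 0.06042433 0.1078894 ]
block in chute [[-0.0819  0.0226]
 [-0.0777 -0.0361]
 [-0.1859 -0.0453]
 [-0.1896  0.015 ]] [-0.13379419 -0.01093603]
yaw in chute 4.460115776968923 world centre [ 0.47397846 -0.20013884]
mask [[-0.0825  0.0243]
 [-0.0765 -0.0358]
 [-0.1838 -0.0442]
 [-0.1898  0.0154]] [-0.13315206 -0.01008066]
```

```bash
cat >> h.py <<'E'
CH=np.array([.6081,-.1936]); A=np.radians(-1.88)
RC=np.array([[np.cos(A),-np.sin(A)],[np.sin(A),np.cos(A)]])
def chute(p): return RC.T@(np.array(p)[:2]-CH)
def go(cx,cy,z,yaw=None):
    o=bot.get_obs(); y=np.radians(o['tcp_rot'][2]); d=np.append(CH+RC@[cx,cy],z)-o['ee_pos']
    M=R.from_euler('xyz',o['tcp_rot'],degrees=True).as_matrix()
    print('t',o['time'],'chute now',chute(o['ee_pos']).round(4),o['ee_pos'][2].round(4),'chute yaw',(o['tcp_rot'][2]+1.88).round(2),'tool shift',(M.T@d).round(4),'F',o['wrist_force'].round(1),'open',round(o['opening'],4))
E
python3 -c "
from h import *
go(-.1335,-.073,.16)"
```

```text
t 0.1 chute now [-0.4424 -0.3488] 0.2307 chute yaw 18.2 tool shift [ 0.3796 -0.1654  0.0708] F [-0.9 -0.6 -1. ] open 0.0854
```

Call:
{"api": "play_rows", "payload": {
  "steps": [
    [[0,0,0,-0.125],[0,0,0,-0.125],[0,0,0,-0.125],[0,0,0,-0.125],[0,0,0,-0.125]]
  ],
  "gripper": 0.055
}}

```text
time: 0.52
ee_pos: [0.1545, -0.5277, 0.2309]
tcp_rot: [-180.0, -0.0, 52.5]
wrist_force: [-0.1, 0.2, 0.2]
opening: 0.0551
grasp_force: 0.0
```

Call:
{"api": "play_rows", "payload": {
  "steps": [
    [[0,0,0,-0.125],[0,0,0,-0.125],[0,0,0,-0.125],[0,0,0,-0.125],[0,0,0,-0.128]]
  ]
}}

```text
refused, turn out of range in row 5
```

Call:
{"api": "play_rows", "payload": {
  "steps": [
    [[0,0,0,-0.125],[0,0,0,-0.125],[0,0,0,-0.125],[0,0,0,-0.125],[0,0,0,-0.125]]
  ]
}}

```text
time: 0.93
ee_pos: [0.1545, -0.5277, 0.2308]
tcp_rot: [-180.0, -0.0, 88.3]
wrist_force: [-0.9, -0.4, 0.6]
opening: 0.0548
grasp_force: 0.0
```

Call:
{"api": "play_rows", "payload": {
  "steps": [
    [[0.04,0,0,0],[0.04,0,0,0],[0.04,0,0,0],[0.04,0,0,0],[0.04,0,0,0]]
  ]
}}

```text
time: 1.35
ee_pos: [0.1613, -0.3261, 0.2306]
tcp_rot: [-180.0, -0.0, 87.9]
wrist_force: [0.5, -0.1, 0.9]
opening: 0.0546
grasp_force: 0.0
```

Call:
{"api": "play_rows", "payload": {
  "steps": [
    [[0.03,0,0,0],[0.03,0.03,0,0],[0,0.04,0,0],[0,0.04,0,0],[0,0.03,0,0]]
  ]
}}

```text
time: 1.77
ee_pos: [0.3057, -0.2728, 0.2314]
tcp_rot: [179.9, 0.1, 88.0]
wrist_force: [-0.2, -2.3, 0.2]
opening: 0.0551
grasp_force: 0.0
```

```bash
python3 -c "
from h import *
go(-.1335,-.073,.16)"
```

```text
t 1.7667 chute now [-0.2997 -0.089 ] 0.2314 chute yaw 89.88 tool shift [0.0165 0.166  0.0716] F [-0.2 -2.3  0.2] open 0.0551
```

Call:
{"api": "play_rows", "payload": {
  "steps": [
    [[0.005,0.04,0,0],[0.005,0.04,0,0],[0,0.04,0,0],[0,0.03,0.02,0],[0,0.01,0.03,0]]
  ]
}}

```text
time: 2.18
ee_pos: [0.468, -0.2693, 0.1817]
tcp_rot: [179.8, 0.1, 88.1]
wrist_force: [0.8, -0.7, 0.0]
opening: 0.0546
grasp_force: 0.0
```

Call:
{"api": "play_rows", "payload": {
  "steps": [
    [[0,0,0.03,0],[0,0,0.02,0],[0,0,0,0],[0,0,0,0],[0,0,0,0]]
  ]
}}

```text
time: 2.6
ee_pos: [0.4638, -0.2696, 0.1328]
tcp_rot: [179.9, 0.0, 87.9]
wrist_force: [0.7, -0.5, 1.1]
opening: 0.0548
grasp_force: 0.0
```

```bash
python3 -c "
from h import *
go(-.1335,-.073,.078)
c=snap('top','t1.png'); cv2.imwrite('pics/t1c.png',cv2.resize(c['img'][115:315,410:530],None,fx=3,fy=3,interpolation=cv2.INTER_CUBIC))
"
```

```text
t 2.6 chute now [-0.1417 -0.0807] 0.1328 chute yaw 89.81 tool shift [0.0078 0.0081 0.0549] F [ 0.7 -0.5  1.1] open 0.0548
```

View pics/t1c.png

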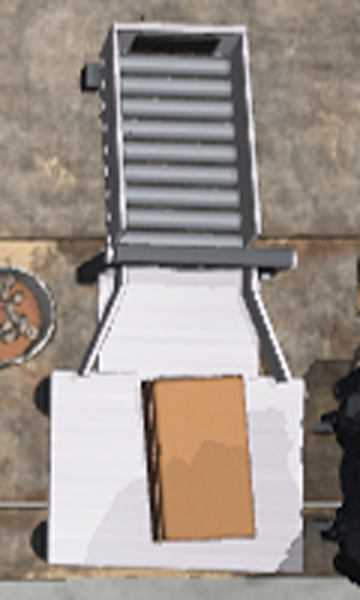

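The fingertips are to the right of the block, at crop pixels (330,420) and (330,528), with the block untouched. I'm lowering them next.

Call:
{"api": "play_rows", "payload": {
  "steps": [
    [[0,0.003,0.02,0],[0,0,0.02,0],[0,0,0.01,0],[0,0,0.005,0],[0,0,0,0]]
  ]
}}

```text
time: 3.07
ee_pos: [0.4663, -0.2695, 0.0764]
tcp_rot: [-180.0, -0.0, 87.9]
wrist_force: [-0.6, 0.4, 0.1]
opening: 0.0551
grasp_force: 0.0
```

Call:
{"api": "play_rows", "payload": {
  "steps": [
    [[0.008,0,0,0],[0.008,0,0,0],[0.004,0,0,0],[0.004,0,0,0],[0,0,0,0]]
  ]
}}

```text
time: 3.48
ee_pos: [0.4677, -0.2447, 0.0769]
tcp_rot: [180.0, 0.0, 88.0]
wrist_force: [0.5, 0.7, -0.1]
opening: 0.0554
grasp_force: 0.0
```

```bash
python3 -c "
from h import *
go(-.1335,-.042,.078)
c=snap('wrist','w.png'); t=snap('top','t2.png')
print(w:=[chute(ray(t,410+u/3,115+v/3,.14)) for u,v in[(315,420),(315,528)]])
a=cv2.resize(c['img'],(400,300)); b=cv2.resize(t['img'][215:315,410:530],(360,300),interpolation=cv2.INTER_CUBIC)
cv2.imwrite('pics/p2.png',np.hstack([a,b]))
"
```

```text
t 3.4833 chute now [-0.1387 -0.0557] 0.0769 chute yaw 89.87 tool shift [ 0.0137  0.0051 -0.0011] F [ 0.5  0.7 -0.1] open 0.0554
[array([-0.10792784, -0.07242077]), array([-0.1779888 , -0.07253305])]
```

View pics/p2.png

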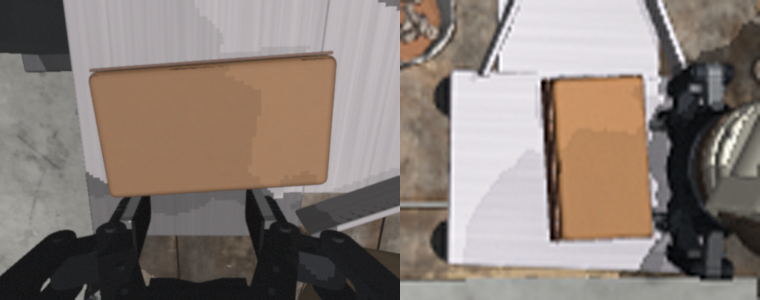

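The wrist view shows both fingertips just short of the block's right side (near wrist pixels (140,195) and (260,190)). I'm pushing sideways slowly.

Call:
{"api": "play_rows", "payload": {
  "steps": [
    [[0.003,0,0,0],[0.003,0,0,0],[0.003,0,0,0],[0.003,0,0,0],[0.002,0,0,0]]
  ]
}}

```text
time: 4.0
ee_pos: [0.4679, -0.2312, 0.0763]
tcp_rot: [180.0, 0.0, 87.9]
wrist_force: [-0.3, -1.4, -0.3]
opening: 0.055
grasp_force: 0.6
```

Call:
{"api": "play_rows", "payload": {
  "steps": [
    [[0,0,0,0],[0,0,0,0],[-0.005,0,0,0],[-0.01,0,0,0],[-0.012,0,0,0]]
  ]
}}

```text
time: 4.42
ee_pos: [0.4669, -0.2592, 0.0763]
tcp_rot: [180.0, -0.0, 88.0]
wrist_force: [0.0, -0.2, -0.9]
opening: 0.055
grasp_force: 0.0
```

```bash
python3 -c "
from h import *
go(-.23,-.073,.15)
c=snap('top','t3.png')
b=c['img'][230:315,440:492]; m=cv2.inRange(cv2.cvtColor(b,cv2.COLOR_BGR2HSV),(5,110,100),(20,255,255))
k=max(cv2.findContours(m,0,2)[0],key=cv2.contourArea); q=cv2.boxPoints(cv2.minAreaRect(k))+[440,230]
print(np.round([chute(ray(c,*x,.1)) for x in q],4))
cv2.imwrite('pics/p3.png',cv2.resize(c['img'][215:315,410:530],None,fx=4,fy=4,interpolation=cv2.INTER_CUBIC))
"
```

```text
t 4.4167 chute now [-0.139  -0.0702] 0.0763 chute yaw 89.86 tool shift [-0.0031 -0.091  -0.0737] F [ 0.  -0.2 -0.9] open 0.055
[[-0.0788  0.0314]
 [-0.0773 -0.0273]
 [-0.1844 -0.0279]
 [-0.186   0.0305]]
```

View pics/p3.png

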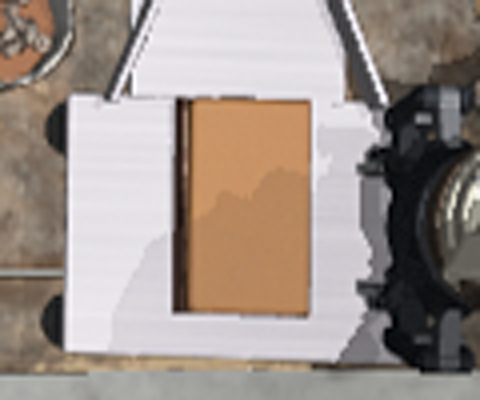

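The block is now in line (y about +1.5 mm, yaw about 0.5°, and the crop shows its sides parallel to the chute). Next I raise the hand, go round behind and turn 90°.

Call:
{"api": "play_rows", "payload": {
  "steps": [
    [[0,0,-0.03,0],[0,0,-0.04,0],[0,-0.03,0,0],[0,-0.04,0,0],[0,-0.03,0,0]]
  ],
  "gripper": 0.036
}}

```text
time: 4.88
ee_pos: [0.3655, -0.2554, 0.1468]
tcp_rot: [180.0, 0.0, 87.9]
wrist_force: [-0.7, -0.0, 1.0]
opening: 0.0357
grasp_force: 0.0
```

Call:
{"api": "play_rows", "payload": {
  "steps": [
    [[0,0,0,0.12],[0,0,0,0.12],[0,0,0,0.12],[0,0,0,0.12],[0,0,0,0.12]]
  ]
}}

```text
time: 5.3
ee_pos: [0.3667, -0.2557, 0.1464]
tcp_rot: [180.0, -0.0, 53.2]
wrist_force: [0.5, -0.3, 0.1]
opening: 0.036
grasp_force: 0.0
```

Call:
{"api": "play_rows", "payload": {
  "steps": [
    [[0,0,0,0.12],[0,0,0,0.12],[0,0,0,0.12],[0,0,0,0.12],[0,0,0,0.12]]
  ]
}}

```text
time: 5.72
ee_pos: [0.3668, -0.2556, 0.1463]
tcp_rot: [180.0, 0.0, 18.8]
wrist_force: [0.5, 1.2, 0.0]
opening: 0.0358
grasp_force: 0.0
```

Call:
{"api": "play_rows", "payload": {
  "steps": [
    [[0,0,0,0.12],[0,0,0,0.12],[0,0,0,0.12],[0,0,0,0],[0,0,0,0]]
  ]
}}

```text
time: 6.13
ee_pos: [0.3669, -0.2554, 0.1463]
tcp_rot: [180.0, 0.0, -1.3]
wrist_force: [0.2, 0.1, -0.0]
opening: 0.0361
grasp_force: 0.0
```

```bash
python3 -c "
from h import *
go(-.22,.0015,.077)
"
```

```text
t 6.1333 chute now [-0.2391 -0.0697] 0.1463 chute yaw 0.61 tool shift [ 0.0198 -0.071   0.0693] F [ 0.2  0.1 -0. ] open 0.0361
```

Call:
{"api": "play_rows", "payload": {
  "steps": [
    [[0,-0.03,0,0.01],[0,-0.03,0,0],[0.01,-0.011,0.02,0],[0,0,0.03,0],[0,0,0.018,0]]
  ]
}}

```text
time: 6.55
ee_pos: [0.3791, -0.1836, 0.0764]
tcp_rot: [-180.0, 0.0, -1.7]
wrist_force: [0.1, -0.4, -0.8]
opening: 0.0359
grasp_force: 0.0
```

Call:
{"api": "play_rows", "payload": {
  "steps": [
    [[0.01,0,0,0],[0.006,0,0,0],[0.006,0,0,0],[0.006,0,0,0],[0.006,0,0,0]]
  ]
}}

```text
time: 6.97
ee_pos: [0.4145, -0.1859, 0.0795]
tcp_rot: [180.0, -0.1, -2.0]
wrist_force: [-2.9, 0.4, 1.7]
opening: 0.036
grasp_force: 0.8
```

```bash
cat > look.py <<'E'
from h import *
import sys
go(-.05,.0015,.077)
c=snap('top',sys.argv[1]+'t.png'); s=snap('scene',sys.argv[1]+'s.png')
cv2.imwrite('pics/'+sys.argv[1]+'.png',np.hstack([cv2.resize(c['img'][115:315,410:530],(360,600),interpolation=cv2.INTER_CUBIC),cv2.resize(s['img'][200:420,100:260],(436,600),interpolation=cv2.INTER_CUBIC)]))
E
python3 look.py a
```

```text
t 6.9667 chute now [-0.1938  0.0013] 0.0795 chute yaw -0.11 tool shift [ 0.1438 -0.0005  0.0028] F [-2.9  0.4  1.7] open 0.036
```

View pics/a.png

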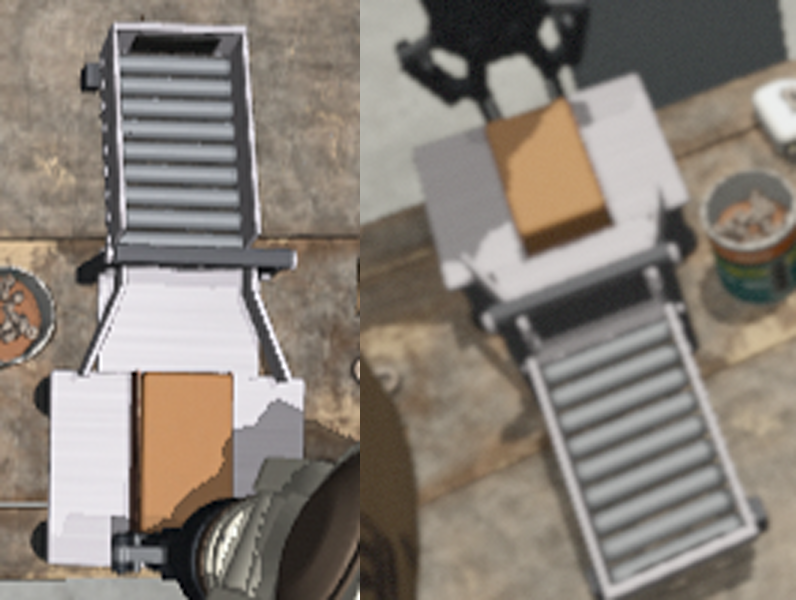

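Both fingers are square on the block's back face (crop: block columns 135–232, front edge row 372), in line with the lane. I'm pushing forward.

Call:
{"api": "play_rows", "payload": {
  "steps": [
    [[0.007,0,0,0],[0.007,0,0,0],[0.007,0,0,0],[0.007,0,0,0],[0.007,0,0,0]]
  ]
}}

```text
time: 7.48
ee_pos: [0.4488, -0.1867, 0.0783]
tcp_rot: [-180.0, 0.0, -2.0]
wrist_force: [-2.1, -0.6, 1.4]
opening: 0.0358
grasp_force: 1.1
```

Call:
{"api": "play_rows", "payload": {
  "steps": [
    [[0.007,0,0,0],[0.007,0,0,0],[0.007,0,0,0],[0.007,0,0,0],[0.004,0,0,0]]
  ]
}}

```text
time: 7.9
ee_pos: [0.481, -0.1878, 0.0782]
tcp_rot: [-180.0, -0.0, -2.0]
wrist_force: [-2.6, 0.0, 1.5]
opening: 0.0357
grasp_force: 1.1
```

```bash
python3 look.py b
```

```text
t 7.9 chute now [-0.1272  0.0016] 0.0782 chute yaw -0.13 tool shift [ 0.0772 -0.      0.0012] F [-2.6  0.   1.5] open 0.0357
```

View pics/b.png

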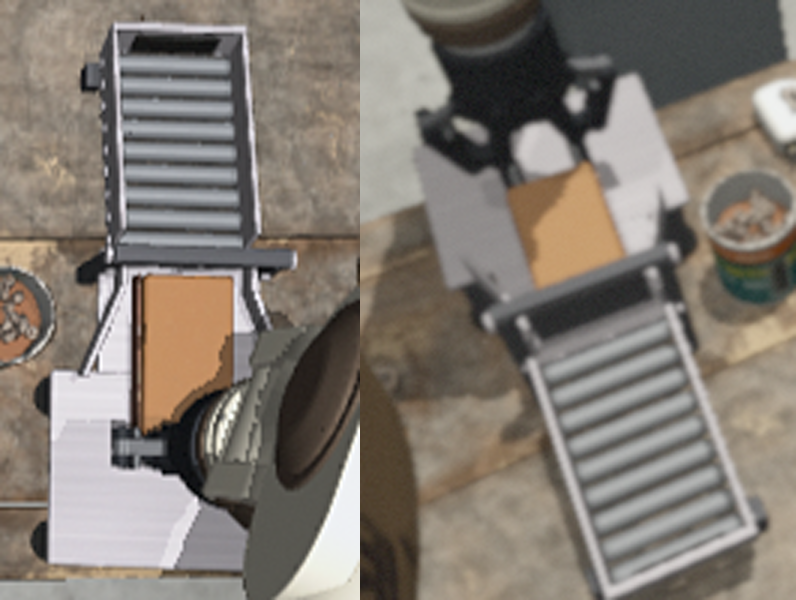

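The block is centred between the guides (crop columns 135–232, front at row 277, just before the flap). Carrying on through the gate.

Call:
{"api": "play_rows", "payload": {
  "steps": [
    [[0.007,0,0,0],[0.007,0,0,0],[0.007,0,0,0],[0.007,0,0,0],[0.007,0,0,0]]
  ]
}}

```text
time: 8.42
ee_pos: [0.5159, -0.1891, 0.0782]
tcp_rot: [180.0, -0.0, -2.0]
wrist_force: [-0.4, 0.2, -0.1]
opening: 0.036
grasp_force: 0.3
```

Call:
{"api": "play_rows", "payload": {
  "steps": [
    [[0.007,0,0,0],[0.007,0,0,0],[0.007,0,0,0],[0.007,0,0,0],[0.007,0,0,0]]
  ]
}}

```text
time: 8.83
ee_pos: [0.5508, -0.1903, 0.0783]
tcp_rot: [180.0, -0.0, -2.0]
wrist_force: [-1.1, 0.3, 0.6]
opening: 0.0359
grasp_force: 0.2
```

```bash
python3 look.py c
```

```text
t 8.8333 chute now [-0.0573  0.0014] 0.0783 chute yaw -0.14 tool shift [ 0.0073 -0.0001  0.0013] F [-1.1  0.3  0.6] open 0.0359
```

View pics/c.png

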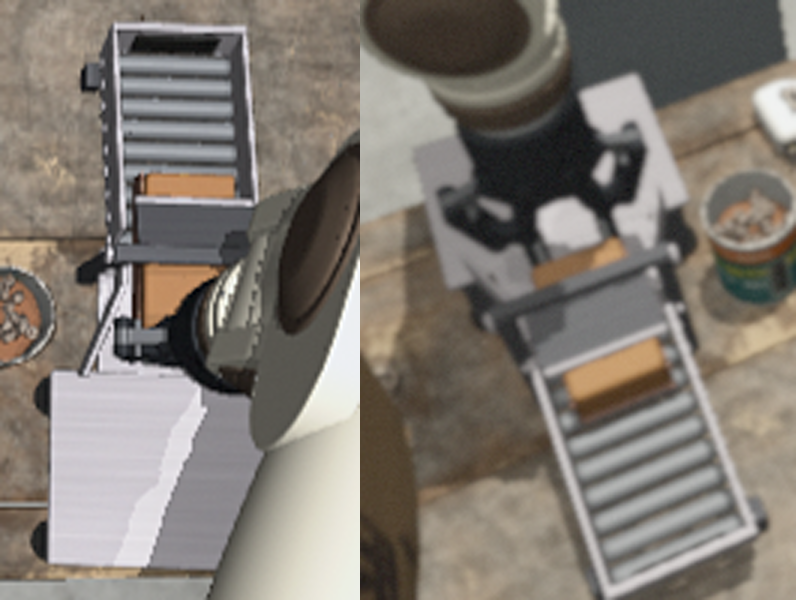

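The flap rides open on the block's top (crop row 200) and the block's front is over the rollers. A last short push, then draw back.

Call:
{"api": "play_rows", "payload": {
  "steps": [
    [[0.005,0,0,0],[0.005,0,0,0],[0.005,0,0,0],[0.004,0,0,0],[0.003,0,0,0]]
  ]
}}

```text
time: 9.35
ee_pos: [0.5726, -0.191, 0.0783]
tcp_rot: [-180.0, -0.0, -2.0]
wrist_force: [-0.2, 0.7, 0.3]
opening: 0.0363
grasp_force: 0.0
```

Call:
{"api": "play_rows", "payload": {
  "steps": [
    [[0,0,0,0],[0,0,0,0],[0,0,0,0],[0,0,0,0],[0,0,0,0]]
  ]
}}

```text
time: 9.77
ee_pos: [0.5719, -0.191, 0.0783]
tcp_rot: [-180.0, 0.0, -2.0]
wrist_force: [0.3, 0.2, 0.6]
opening: 0.0361
grasp_force: 0.0
```

```bash
python3 look.py d
```

```text
t 9.7667 chute now [-0.0363  0.0014] 0.0783 chute yaw -0.14 tool shift [-0.0137 -0.0001  0.0013] F [0.3 0.2 0.6] open 0.0361
```

View pics/d.png

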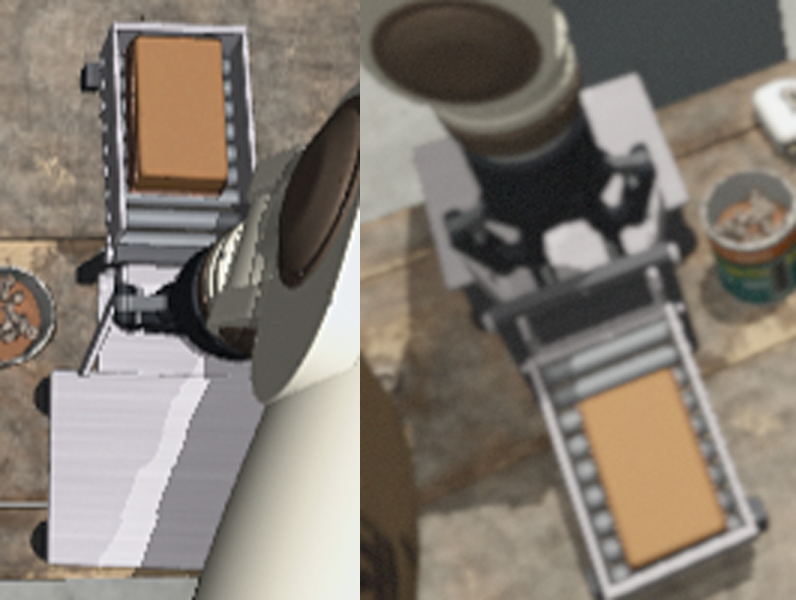

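The block lies against the end stop (crop rows 37–190, centred) and the flap hangs down. Now I draw the hand straight back and let the flap settle.

Call:
{"api": "play_rows", "payload": {
  "steps": [
    [[-0.01,0,0,0],[-0.02,0,0,0],[-0.03,0,0,0],[-0.03,0,0,0],[-0.03,0,-0.01,0]]
  ]
}}

```text
time: 10.28
ee_pos: [0.45, -0.1863, 0.0865]
tcp_rot: [-179.9, 0.2, -2.0]
wrist_force: [-0.3, -0.6, -0.4]
opening: 0.0359
grasp_force: 0.0
```

Call:
{"api": "play_rows", "payload": {
  "steps": [
    [[-0.02,0,-0.03,0],[0,0,-0.03,0],[0,0,-0.02,0],[0,0,0,0],[0,0,0,0]]
  ]
}}

```text
time: 10.7
ee_pos: [0.4326, -0.1864, 0.1695]
tcp_rot: [179.9, -0.1, -2.0]
wrist_force: [-0.1, -0.8, -0.4]
opening: 0.0357
grasp_force: 0.0
```

Call:
{"api": "play_rows", "payload": {
  "steps": [
    [[0,0,0,0],[0,0,0,0],[0,0,0,0],[0,0,0,0],[0,0,0,0]]
  ]
}}

```text
time: 11.12
ee_pos: [0.432, -0.186, 0.1677]
tcp_rot: [-180.0, 0.1, -2.0]
wrist_force: [-0.5, 0.8, -0.3]
opening: 0.036
grasp_force: 0.0
```

Call:
{"api": "play_rows", "payload": {
  "steps": [
    [[0,0,0,0],[0,0,0,0],[0,0,0,0],[0,0,0,0],[0,0,0,0]]
  ]
}}

```text
time: 11.53
ee_pos: [0.4321, -0.1861, 0.1683]
tcp_rot: [180.0, -0.0, -2.0]
wrist_force: [-0.7, -0.2, -0.5]
opening: 0.0362
grasp_force: 0.0
```

Call:
{"api": "play_rows", "payload": {
  "steps": [
    [[0,0,0,0],[0,0,0,0],[0,0,0,0],[0,0,0,0],[0,0,0,0]]
  ]
}}

```text
time: 11.95
ee_pos: [0.4321, -0.1861, 0.1683]
tcp_rot: [-180.0, -0.0, -2.0]
wrist_force: [0.9, -0.7, -0.7]
opening: 0.0362
grasp_force: 0.0
```

```bash
python3 look.py e
```

```text
t 11.95 chute now [-0.1761  0.0017] 0.1683 chute yaw -0.14 tool shift [ 1.261e-01 -1.000e-04  9.130e-02] F [ 0.9 -0.7 -0.7] open 0.0362
```

View pics/e.png

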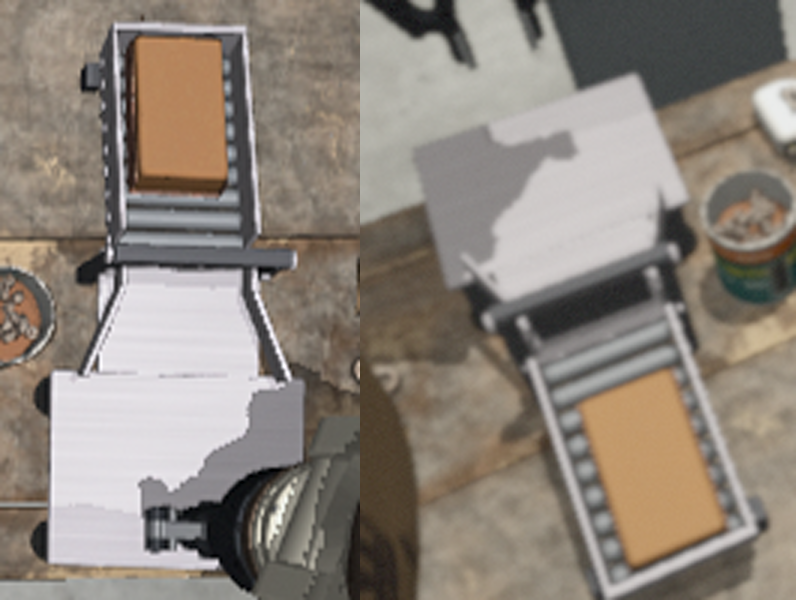

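The block is against the stop, the hand is clear, and the flap hangs shut. I'm giving any swing a little more time to die out before handing in.

Call:
{"api": "play_rows", "payload": {
  "steps": [
    [[0,0,0,0],[0,0,0,0],[0,0,0,0],[0,0,0,0],[0,0,0,0]]
  ]
}}

```text
time: 12.47
ee_pos: [0.4321, -0.1861, 0.1683]
tcp_rot: [-180.0, -0.0, -2.0]
wrist_force: [0.5, -0.4, -0.9]
opening: 0.036
grasp_force: 0.0
```

Call:
{"api": "play_rows", "payload": {
  "steps": [
    [[0,0,0,0],[0,0,0,0],[0,0,0,0],[0,0,0,0],[0,0,0,0]]
  ]
}}

```text
time: 12.88
ee_pos: [0.4321, -0.1861, 0.1683]
tcp_rot: [-180.0, 0.0, -2.0]
wrist_force: [0.5, -0.4, -0.8]
opening: 0.0361
grasp_force: 0.0
```

Run:
```python
from h import *
F=[bot.camera('scene')['img'][290:350,140:230].astype(float) for _ in range(12)]
print([round(np.abs(cv2.GaussianBlur(F[i]-F[0],(5,5),0)).max(),1) for i in range(12)])
```

```text
[np.float64(0.0), np.float64(2.9), np.float64(2.9), np.float64(3.1), np.float64(4.5), np.float64(4.6), np.float64(3.3), np.float64(3.0), np.float64(3.2), np.float64(2.7), np.float64(2.8), np.float64(3.4)]
```

Only image noise remains, so the flap is still. Handing in.

```bash
python3 -c "
from workcell import bot
print(bot.job_done())"
```

```text
the job is handed in; nothing more can be done
None
```

The block went through the flap and lies against the end stop, the flap hangs still and shut behind it, and the hand is clear; I handed the job in at about 13.5 s, and the hand-in returned no verdict.

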